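Load the core rod into the sloping guide block

ROBOT

A 6-joint arm with a two-finger parallel gripper is mounted at the origin on the work surface. World frame = base frame: x ahead of the robot, y to its left, z up, the work surface at z = 0. Lengths are in m, angles in degrees, forces in N, time in s.
With the tool pointing down it reaches from about 0.375 to 0.75 m from the base axis. Payload 9 kg.
Tool frame: the origin (TCP) lies where the fingers leave the gripper's body, on its centre line; the fingertips stand 73 mm ahead of it and the grasp point (between the pads) lies 54 mm ahead of it (robot.tip_reach is the distance from the TCP to the fingertips, in m); z points along the fingers, y is the line along which they close (so a half turn about z gives the same grasp; the last joint's range is limited). The gripper opens to 85 mm and grips with 20 to 120 N. Pads are 22 mm wide; open, the fingers measure 114 mm over their backs; the gripper's body (76 mm by 85 mm) begins 54 mm behind the grasp point. The pads swing forward as they close: fully open they stand 13 mm farther back than shut.
Start: joints at [-12.473, 5.964, 5.575, 89.605, 0, 77.527], TCP at [0.6, 0, 0.304] pointing down, gripper open.
Joint ranges: [-171.21, 171.21], [-48.23, 106.86], [-62.78, 66.21], [-105.2, 120.99], [-86.42, 89.51], [-180, 180]. Speed limits (degrees/s): [127.2, 127.2, 147.25, 180, 180, 180].

INTERFACE

Orientations are given as [roll, pitch, yaw] about the fixed x, y, z axes, in that order (R = Rz(yaw) Ry(pitch) Rx(roll)).
In Python, from plant import robot gives the robot as it stands. Calls block until the motion is done:
- robot.move_pose(position, orientation): joint-space move of the TCP to a pose.
- robot.line_to(position, vel=0.15, rotation=None, guard=None): straight line of the TCP; rotation=None keeps the orientation; vel is the mean speed in m/s. With guard (N) it stops when the force on the tool has changed by that much, and returns True; else False.
- robot.goto_joints(angles): joint-space move.
- robot.set_gripper(opening): finger opening in m; the grip force is fixed at half the most; returns when the fingers have stopped.
- robot.pause(seconds).
- robot.ik(position, orientation): joint angles nearest the present ones, or None.
- robot.observe(): the state.
- robot.grab_frame(name): name is "scene" or "side" or "wrist"; returns the picture (384x512x3 uint8, blue, green, red); there is no depth.
- robot.get_calibration(name): a dict with "vertical_fov" (degrees; the focal length in pixels is half the picture's height over the tangent of half this angle, whatever the lens; pixels are square), "cx", "cy" (the principal point, pixels), "rvec" (rotation vector, rad) and "tvec" (3), from world to camera coordinates, as OpenCV has them. Camera axes: x right, y down, z forward; pixel columns grow to the right and rows downward; lengths in m; the calibration is good to about 2 mm. A picture is of the moment at which its call begins: read the wrist's pose just before it. get_calibration takes no time and is no camera call; for the wrist camera it gives the pose at the moment of the call.
A pose or a line that the arm cannot do raises robot.IKError and nothing moves.
- robot.job_done(): hands the job in; it is judged then, once.
The state is a dict: "time": time; "q": joint angles; "qvel": joint speeds; "joint_torque": joint torques, N m; "tool_pos": TCP position; "tcp_rot": TCP orientation; "ft_force": force on the tool from outside, world axes, zero at the start; "torque": the same for the moment, N m; "gripper_width": finger opening in m; "gripper_force": force on a finger pad.
Only numpy, scipy, OpenCV 4.12 (cv2) and the standard library are available. Lean on these libraries where they do the work, as an engineer would, in place of code of your own. Each camera call takes 0.05 s, during which the arm holds its last target. There are 200 camera calls.

TASK

Draw back the catch on top of the sloping guide block, then slide the guard clear of the bore. Take the longer of the two rods from the rack, push it tip first about half-way into the bore, let go, grip it again by the handle end behind its collar and push it fully home, collar against the block. Leave it there with the guard open and the catch back, and leave the short rod and the other things on the bench where they are.

Things in the scene. Friction and masses are not known exactly. Their poses are not given: they have to be found in the camera images.
- bore_mouth (a point): Centre of the mouth of the bore (14 mm across, 3 mm chamfer, 157 deep) in the end face of the sloping aluminium guide block (165 x 50 x 42 mm), 110 mm above the table. Own x: bore axis, out of the mouth, away from the robot and 0.4 rad (23 deg) upward; y: sideways, level; z: square to the block's top, which is at z +21 mm. Stands left or right, turned up to 0.35 rad.
- catch (a joint): Sliding catch on the block's top: 0 forward, locking the guard; 0.020 m drawn fully back (along the bore frame's -x, towards the robot). About 3 N; stays where left. Its steel bolt, 92 x 10 mm, lies on the block at y +14 mm (bore frame), top at z +31 mm; when forward its nose reaches 14 mm past the face and blocks the guard's tab.
- catch_knob (a point): Middle height of the catch's upright black knob, a cylinder 14 mm across. With the catch forward it is at (-64, +14, +32) mm in the bore frame; its top is at z +40 mm and 9 mm of it stand above the bolt. Axes as bore_mouth. Can be pushed from its +x side.
- guard (a joint): Sliding steel guard plate, 30 wide, 38 high, 4 to 8 mm in front of the bore's face: 0 covers the bore; 0.045 m fully open, slid along the bore frame's +y. About 3 N; stays where left. It runs on a steel rail that stands 12 mm out from the face, y -27 to +73 mm, top at z -19 mm.
- guard_tab (a point): Middle of the guard's upright black tab by which it is pushed, 8 mm along x, 14 along y, 20 high; it stands in front of the face (x +2 to +10 mm). Shut, it is at (+6, 0, +30) mm in the bore frame, top at z +40 mm. Axes as bore_mouth.
- rod_mid (a point): Mid-length of the long steel rod, on its axis: 210 long, 12 mm across, about 0.19 kg. Own x runs from the tapered tip (-105 mm) to the handle end (+105). Collar 22 mm across at x +45 to +51, i.e. 150 mm from the tip; the handle is the 54 mm behind it. Lies level in the rack, axis 42 mm up, tip towards the robot. Half in the bore and let go, it stays there by friction.
- rod_tip (a point): End of the long rod's tapered tip (6 mm across at the end, full 12 mm after 6 mm). Axes as rod_mid. It is 150 mm inside the bore when the collar touches the block.
- rod_handle (a point): Middle of the long rod's handle, 183 mm from the tip, 27 mm from the end and 27 mm behind the collar. Axes as rod_mid.
- rod: The long rod again: its origin is on its axis at the collar's front face, 150 mm from the tip. Axes as rod_mid.
- short_rod_mid (a point): Mid-length of the shorter rod, 165 mm long, else like the long one. It lies beside it in the rack, handle ends about level, 70 mm between the axes; not needed, leave it there. Either lane may hold the long rod.
- rack: Fixed rod rack, origin under it on the table, x along the rods, away from the robot; left or right, turned up to 0.35 rad. Base x -70..120, y -75..75, 12 mm high. Lanes y +35, -35. Cross bars at x -25 and +88 carry the rods, with stubs beside them up to 44 high. Bridge over the handles x 81..115, underside 82, top 87 high: draw a rod 60 mm to the robot, raised 25 to 32, before lifting.
- screw_jar: Bystander: small glass jar, 40 mm across, 50 high, upright, at the right.
- loupe: Bystander: black eye loupe, 36 mm across, 34 high, between guide block and rack.
- spectacles: Bystander: spectacles standing open behind, 120 wide, 140 long, 42 high (mm).
- case: Bystander: grey spectacle case, 60 by 160 by 40 mm, behind.
- driver: Bystander: small screwdriver lying at the left, 150 mm long.
- pliers: Bystander: pliers lying at the right, 130 mm long, 12 high.
- cleaner: Bystander: white bottle, 50 mm across, 140 high, upright between guide block and rack.
Mind the look-alikes: they are no part of the job. Leave any yellow look-alike of the part that bears bore_mouth alone.

How it is judged:
By the outcome, as a careful person would: the job done as asked, in the order asked, and still so for the second after the job is handed in, with the robot touching nothing.
It also fails if it takes over 72 s, if anything falls off the work surface, if the arm or the gripper's body presses on something with over 40 N, if the wrist force passes 120 N, or if a joint passes its speed limit or range.

## Working session

There is one attempt and no reset: what is moved stays moved. The work goes in short steps, each a Python script; the robot and the scene stay as the last script left them, time stands still between calls to the robot, and variables do not carry over. Pictures are saved under pics/ and viewed, at most 10 in all, crops included, and the job is handed in when it is done.

```bash
ls; mkdir -p pics; python3 - <<'E'
from plant import robot
import cv2,numpy as np
a=robot.grab_frame("scene");b=robot.grab_frame("side")
cv2.imwrite("pics/scene.png",cv2.resize(a,(800,600)));cv2.imwrite("pics/side.png",cv2.resize(b,(800,600)))
np.save("scene.npy",a);np.save("side.npy",b)
for n in("scene","side","wrist"):
  c=robot.get_calibration(n);R=cv2.Rodrigues(np.array(c["rvec"],float))[0];print(n,c,"cam pos",-R.T@np.array(c["tvec"]).ravel())
o=robot.observe();print(o["time"],o["tool_pos"],o["tcp_rot"])
E
```

```text
pics
scene {'vertical_fov': 54.216455939178154, 'cx': 262.78942919794264, 'cy': 191.35500624246504, 'rvec': array([ 1.89277849,  1.30692057, -0.67288786]), 'tvec': array([-0.07127137, -0.22215459,  1.70909118])} cam pos [ 1.43797404 -0.44298718  0.84345594]
side {'vertical_fov': 53.87927229997878, 'cx': 260.60239636577205, 'cy': 188.63288195026595, 'rvec': array([ 2.09174029, -0.71558463,  0.3904799 ]), 'tvec': array([-0.47102747,  0.20948107,  1.02211562])} cam pos [-0.08083656 -0.84697502  0.76587747]
wrist {'vertical_fov': 65.5440155643597, 'cx': 257.27126222306805, 'cy': 193.6748999438637, 'rvec': array([-2.82032149e+00,  4.90508386e-04,  3.16095768e-03]), 'tvec': array([-0.59863968, -0.04085586,  0.38031569])} cam pos [0.59949036 0.08091228 0.37248248]
0.1 [5.99787966e-01 3.98495936e-05 3.03213007e-01] [-1.79932952e+02 -1.45422405e-02  8.99993276e+01]
```

View pics/scene.png

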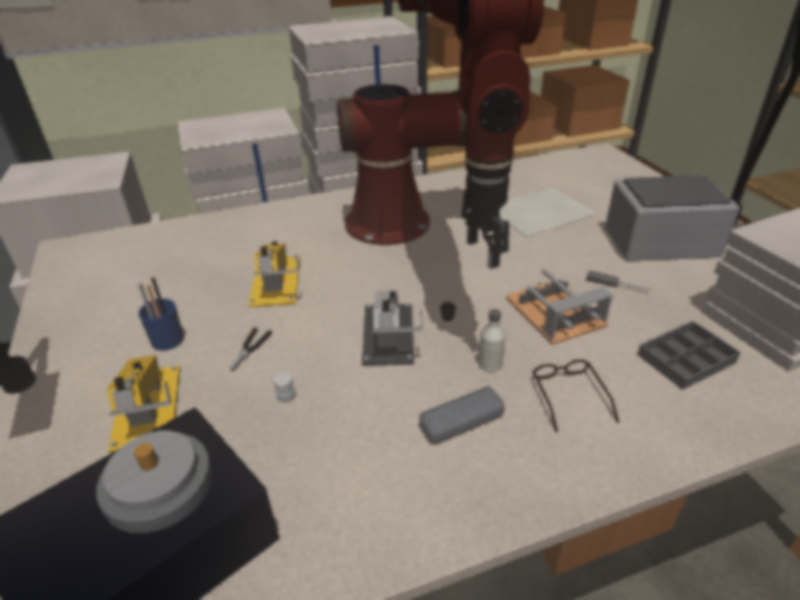

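View pics/side.png

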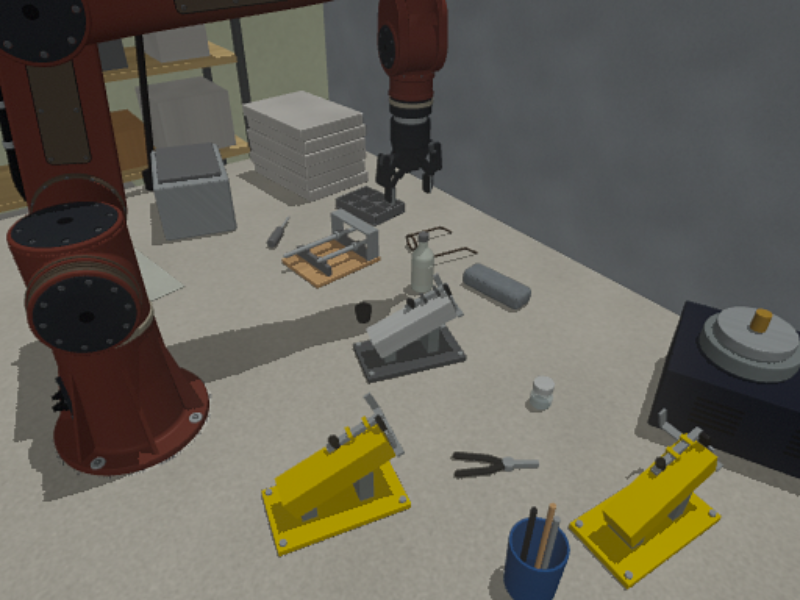

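The scene view shows the grey block at (388,320) and the rack at (560,305). The side view shows the grey block at (410,335), with its knob near (408,300) and tab near (455,295), and the rack at (330,255). The yellow blocks are decoys. Next I cast rays to get rough positions.

```bash
cat > h.py <<'E'
import numpy as np,cv2
from plant import robot
def cam(name):
    c=robot.get_calibration(name);R=cv2.Rodrigues(np.array(c["rvec"],float))[0];t=np.array(c["tvec"],float).ravel()
    f=192/np.tan(np.radians(c["vertical_fov"]/2))
    return dict(R=R,t=t,f=f,cx=c["cx"],cy=c["cy"],C=-R.T@t)
def ray(c,u,v):
    d=c["R"].T@np.array([(u-c["cx"])/c["f"],(v-c["cy"])/c["f"],1]);return d/np.linalg.norm(d)
def onz(c,u,v,z):
    d=ray(c,u,v);return c["C"]+d*(z-c["C"][2])/d[2]
def proj(c,p):
    q=c["R"]@np.array(p)+c["t"];return np.array([c["cx"]+c["f"]*q[0]/q[2],c["cy"]+c["f"]*q[1]/q[2]])
def tri(obs):
    A=np.zeros((3,3));b=np.zeros(3)
    for c,u,v in obs:
        d=ray(c,u,v);P=np.eye(3)-np.outer(d,d);A+=P;b+=P@c["C"]
    return np.linalg.solve(A,b)
E
python3 - <<'E'
from h import *
np.set_printoptions(precision=3,suppress=True)
s=cam("scene");d=cam("side");k=.64
print("block base side",[onz(d,u*k,v*k,.01)for u,v in[(355,352),(370,379),(465,357)]])
print("block base scene",[onz(s,u*k,v*k,.01)for u,v in[(363,361),(414,361),(412,305)]])
print("rack side",[onz(d,u*k,v*k,.012)for u,v in[(283,262),(318,284),(380,262)]])
print("rack scene",[onz(s,u*k,v*k,.012)for u,v in[(507,295),(557,340),(607,322)]])
for n,(u,v),(x,y) in[("loupe",(448,312),(363,312)),("cleaner",(491,345),(422,270)),("jar",(285,387),(541,392))]: print(n,tri([(s,u*k,v*k),(d,x*k,y*k)]))
E
```

```text
block base side [array([ 0.391, -0.1  ,  0.01 ]), array([ 0.37, -0.18,  0.01]), array([ 0.552, -0.241,  0.01 ])]
block base scene [array([ 0.553, -0.235,  0.01 ]), array([ 0.592, -0.135,  0.01 ]), array([ 0.41 , -0.072,  0.01 ])]
rack side [array([0.437, 0.276, 0.012]), array([0.455, 0.144, 0.012]), array([0.623, 0.136, 0.012])]
rack scene [array([0.459, 0.151, 0.012]), array([0.644, 0.174, 0.012]), array([0.631, 0.311, 0.012])]
loupe [ 0.473 -0.008  0.016]
cleaner [0.646 0.01  0.048]
jar [ 0.584 -0.403  0.024]
```

Block yaw is about -18°, rack yaw about 5–8°. Now a close look at the block from above with the wrist camera.

```bash
cat >> h.py <<'E'
def save(img,name,k=1.5): cv2.imwrite("pics/"+name,cv2.resize(img,None,fx=k,fy=k,interpolation=cv2.INTER_CUBIC))
E
python3 - <<'E'
from h import *
np.set_printoptions(precision=4,suppress=True)
robot.move_pose([0.52,-0.19,0.31],[180,0,-18])
c=cam("wrist");im=robot.grab_frame("wrist");np.save("w1.npy",im);np.save("c1.npy",c,allow_pickle=True);save(im,"w1.png")
o=robot.observe();print(o["time"],o["q"],o["tool_pos"],c["C"])
E
```

```text
1.5083 [-33.5649  -2.0648  -1.993   90.076    0.0061 164.332 ] [ 0.5202 -0.1896  0.31  ] [ 0.5971 -0.2151  0.3792]
```

View pics/w1.png

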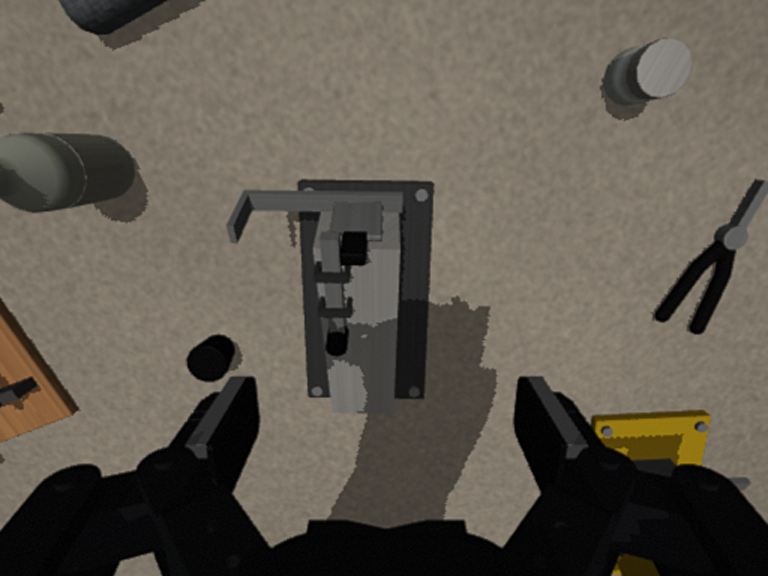

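The picture shows the grey block centred at about (365,300): tab at (354,250), knob at (337,343), guard rail across the top at y≈200, arm aligned within a few degrees. I'll view a magnified crop to pick points.

```bash
python3 - <<'E'
from h import *
im=np.load("w1.npy")[110:285,190:305]
im=np.clip(im.astype(float)*1.6,0,255).astype(np.uint8)
im=np.rot90(im) # landscape
cv2.imwrite("pics/w1c.png",cv2.resize(im,None,fx=4.5,fy=4.5,interpolation=cv2.INTER_NEAREST))
print(im.shape)
E
```

```text
(115, 175, 3)
```

View pics/w1c.png

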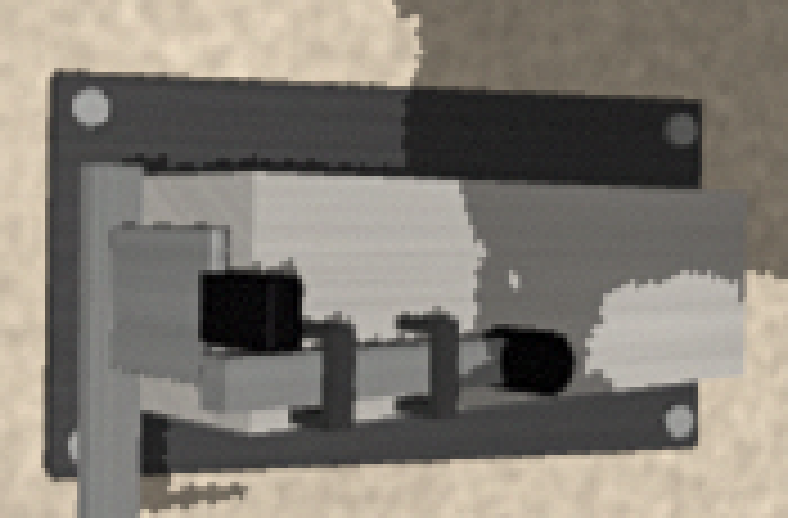

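The crop shows clear corners: tab top (272–301, 272–350), block top edge (252,172) to (745,190) and (745,374), bolt nose at (225,358–408), knob top near (545,360). I'll fit the block pose to these points.

```bash
cat >> h.py <<'E'
def Rb(psi,th=0.4):
    cy,sy,ct,st=np.cos(psi),np.sin(psi),np.cos(th),np.sin(th)
    return np.array([[cy*ct,-sy,-cy*st],[sy*ct,cy,-sy*st],[st,0,ct]])
E
python3 - <<'E'
from h import *
from scipy.optimize import least_squares
np.set_printoptions(precision=4,suppress=True)
c=np.load("c1.npy",allow_pickle=True).item()
P=[((272,273),(10,-7,40)),((272,350),(10,7,40)),((301,348),(2,7,40)),((202,272),(10,-7,20)),((202,347),(10,7,20)),((252,172),(0,-25,21)),((745,190),(-165,-25,21)),((745,374),(-165,25,21)),((250,433),(0,25,21)),((225,408),(14,19,31)),((225,358),(14,9,31)),((545,360),(-64,14,40))]
uv=np.array([(304.5-y/4.5-.0,110+x/4.5-.5) for (x,y),_ in P]);X=np.array([p for _,p in P])/1e3
def res(q,full=False):
    z=.110 if len(q)==3 else q[3]
    W=np.array([q[0],q[1],z])+X@Rb(q[2]).T
    return (np.array([proj(c,w) for w in W])-uv).ravel()
for x0 in([.57,-.2,-.31],[.57,-.2,-.31,.11]):
    r=least_squares(res,x0,loss="soft_l1");print(r.x,np.degrees(r.x[2]));print(r.fun.reshape(-1,2).round(1).tolist())
    if len(x0)==3: np.save("bore.npy",r.x)
E
```

```text
[ 0.5549 -0.1834 -0.3219] -18.443651707720065
[[0.5, -0.5], [-0.2, -0.7], [-0.1, 0.9], [1.1, 0.7], [1.0, 0.5], [0.1, 0.2], [0.3, 0.2], [0.2, -0.1], [-0.3, 0.1], [-1.7, -1.1], [-0.3, -1.0], [-0.7, 1.2]]
[ 0.5544 -0.1831 -0.3216  0.1078] -18.425284920280028
[[0.4, -0.4], [-0.2, -0.6], [-0.0, 0.9], [1.0, 0.9], [1.1, 0.7], [-0.2, 0.3], [0.1, -0.4], [0.4, -0.7], [-0.1, 0.2], [-1.5, -0.9], [-0.3, -0.8], [-0.6, 0.8]]
```

Bore mouth is at (0.555, -0.183, 0.110), yaw -18.4°, with residuals around 1 px. I'll grip the knob from above and draw it back, then grip the tab and slide it open.

```bash
cat >> h.py <<'E'
try:
    b=np.load("bore.npy");M=np.array([b[0],b[1],.110]);RB=Rb(b[2]);ORI=[180,np.degrees(.4),np.degrees(b[2])+180]
except Exception: pass
def T(x,y,z,reach=.073):  # bore-frame point (mm) for the point `reach` ahead of the TCP -> TCP position
    return M+RB@np.array([x,y,z])/1e3+RB[:,2]*reach
def where(reach=.073):
    return RB.T@(np.array(robot.observe()["tool_pos"])-RB[:,2]*reach-M)*1e3
E
python3 - <<'E'
from h import *
np.set_printoptions(precision=2,suppress=True)
R=robot
print(R.ik(T(-64,14,90),ORI),R.ik(T(9,45,31),ORI))
R.move_pose(T(-64,14,85),ORI);R.set_gripper(.04)
print(R.line_to(T(-64,14,33.5),.1,guard=15),where())
R.set_gripper(0.0);o=R.observe();print(o["gripper_width"],o["gripper_force"],o["time"])
f0=np.array(o["ft_force"])
print(R.line_to(T(-85.5,14,33.5),.06,guard=30),where());o=R.observe();print(RB.T@(np.array(o["ft_force"])-f0))
R.set_gripper(.04);R.line_to(T(-84,14,70),.15)
print(R.observe()["time"])
c=cam("wrist");im=R.grab_frame("wrist");np.save("w2.npy",im);np.save("c2.npy",c,allow_pickle=True);save(im,"w2.png")
E
```

```text
None [-28.89 -27.85 -37.19  58.08   4.05  -9.64]
False [-63.87  14.01  33.8 ]
0.009542577102901538 58.67982566356659 5.75Traceback (most recent call last):
  File "<stdin>", line 9, in <module>
plant.IKError: the arm cannot follow that straight line within its joint ranges
```

The drawn-back pose is out of reach with the full tilt, so I'll regrip with a vertical tool.

```bash
cat >> h.py <<'E'
OV=[180,0,np.degrees(b[2])+180]
def V(x,y,z,up=0,reach=.073): # vertical tool: fingertips at bore point
    return M+RB@np.array([x,y,z])/1e3+np.array([0,0,reach+up])
def whereV(reach=.073):
    return RB.T@(np.array(robot.observe()["tool_pos"])-np.array([0,0,reach])-M)*1e3
E
python3 - <<'E'
from h import *
np.set_printoptions(precision=2,suppress=True)
R=robot
print(R.ik(V(-86,14,31),OV) is not None,R.ik(V(-86,14,31,.06),OV) is not None)
R.set_gripper(.04);R.line_to(T(-64,14,55),.1)
R.move_pose(V(-64,14,31,.03),OV)
print(R.line_to(V(-64,14,31),.1,guard=15),whereV())
R.set_gripper(0.0);o=R.observe();print(o["gripper_width"],o["gripper_force"],o["time"])
f0=np.array(o["ft_force"])
print(R.line_to(V(-85.5,14,31),.06,guard=30),whereV());o=R.observe();print(RB.T@(np.array(o["ft_force"])-f0),o["gripper_width"])
R.set_gripper(.04);R.line_to(V(-85,14,31,.06),.15)
print(R.observe()["time"])
c=cam("wrist");im=R.grab_frame("wrist");np.save("w2.npy",im);np.save("c2.npy",c,allow_pickle=True);save(im,"w2.png")
E
```

```text
True True
False [-64.41  14.07  31.14]
0.009558506015295398 58.72467756271362 8.225
False [-82.65  14.25  31.84]
[ 7.89  1.28 -4.89] 0.009768342758237295
9.6833
```

View pics/w2.png

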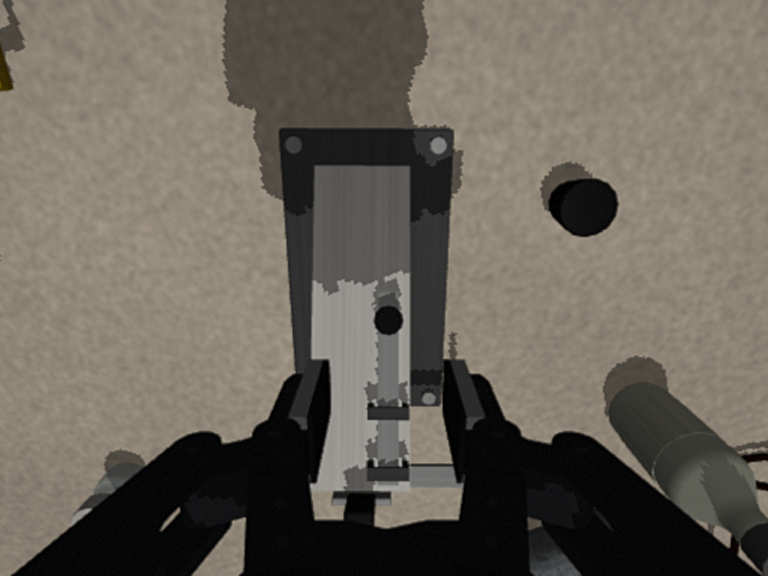

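The knob appears at (388,320) behind the gripper. I'll check where that puts it on the bolt, then slide the guard.

```bash
python3 - <<'E'
from h import *
np.set_printoptions(precision=2,suppress=True)
R=robot;c=np.load("c2.npy",allow_pickle=True).item()
for x in(-64,-80,-82,-84): print(x,proj(c,M+RB@np.array([x,14,40])/1e3)*1.5)
print(R.ik(T(10,0,60),ORI) is not None,R.ik(T(10,46,28),ORI) is not None)
R.move_pose(T(10,0,65),ORI);
print(R.line_to(T(10,0,29),.1,guard=15),where())
R.set_gripper(0.0);o=R.observe();print(o["gripper_width"],o["gripper_force"],o["time"])
f0=np.array(o["ft_force"])
print(R.line_to(T(10,47.5,29),.1,guard=30),where());o=R.observe();print(RB.T@(np.array(o["ft_force"])-f0),o["gripper_width"])
R.set_gripper(.04);R.line_to(T(10,45,90),.2)
# on to the rack
R.move_pose([.50,.21,.33],[180,0,186])
print(R.observe()["time"])
c=cam("wrist");im=R.grab_frame("wrist");np.save("w3.npy",im);np.save("c3.npy",c,allow_pickle=True);save(im,"w3.png")
E
```

```text
-64 [387.25 364.31]
-80 [387.22 329.52]
-82 [387.22 325.2 ]
-84 [387.22 320.89]
True True
False [ 9.79  0.14 28.74]
0.011494068845955817 58.76910209655762 11.125
False [10.83 46.17 29.89]
[  0.71 -11.69  -0.21] 0.011228863447535428
13.9083
```

View pics/w3.png

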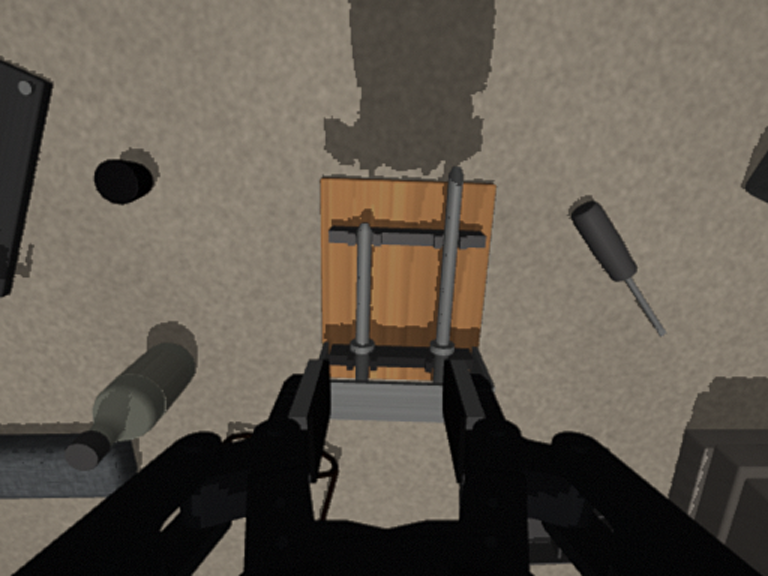

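The knob is at -84, fully back, and the guard ran into its end stop. The long rod is in the right-hand lane in the image: tip at (456,170), collar at (442,350). The short one is at (364,225–350). I'll compute the rod pose and pick it up.

```bash
python3 - <<'E'
from h import *
np.set_printoptions(precision=4,suppress=True)
c=np.load("c3.npy",allow_pickle=True).item();k=1/1.5
tip=onz(c,456*k,169*k,.042);a=onz(c,454.5*k,195*k,.042);col=onz(c,442*k,348*k,.042);m=onz(c,446.5*k,300*k,.042);st=onz(c,362*k,348*k,.042);s0=onz(c,365*k,228*k,.042)
print(tip,a,m,col,st,s0)
for p,q in((tip,col),(a,col),(a,m),(s0,st)): d=q-p;print(np.linalg.norm(d),np.degrees(np.arctan2(d[1],d[0])))
base=[onz(c,u*k,v*k,.012) for u,v in((320,178),(495,184),(481,345))];print(base,np.degrees(np.arctan2(*(base[2]-base[1])[[1,0]])),np.degrees(np.arctan2(*(base[1]-base[0])[[1,0]]))-90, np.linalg.norm(base[1]-base[0]))
E
```

```text
[0.4331 0.2562 0.042 ] [0.4527 0.258  0.042 ] [0.5399 0.2645 0.042 ] [0.5846 0.267  0.042 ] [0.5918 0.1972 0.042 ] [0.4859 0.1905 0.042 ]
0.15191234552946178 4.082809168420607
0.132199336975352 3.901471520725141
0.08745616812674635 4.221936122692355
0.10613141142602728 3.626609087499037
[array([0.4532, 0.1483, 0.012 ]), array([0.443 , 0.2955, 0.012 ]), array([0.5916, 0.309 , 0.012 ])] 5.189661775993441 3.978963452113206 0.14758463723773382
```

```bash
python3 - <<'E'
from h import *
np.set_printoptions(precision=4,suppress=True)
R=robot;ps=np.radians(4.2);u=np.array([np.cos(ps),np.sin(ps),0]);tip=np.array([.4335,.2563,.042])
O=[180,0,184.2];g=tip+u*.118+[0,0,.054];up=np.array([0,0,1.])
R.move_pose(g+up*.09,O);R.set_gripper(.05)
print(R.line_to(g,.12,guard=15),R.observe()["tool_pos"]-g)
R.set_gripper(0.);o=R.observe();print(o["gripper_width"],o["gripper_force"],o["time"],o["ft_force"])
print(R.line_to(g+up*.028,.08,guard=30))
print(R.line_to(g+up*.028-u*.068,.1,guard=15))
R.line_to(g+up*.23-u*.068,.2)
o=R.observe();print(o["gripper_width"],o["time"],o["ft_force"])
R.move_pose(T(165,0,100,.054),ORI)
o=R.observe();print(o["gripper_width"],o["time"],where(.054))
R.line_to(T(165,0,0,.054),.2)
print(where(.054),R.observe()["time"])
save(R.grab_frame("side")[100:292,190:446],"s4.png",3)
im=R.grab_frame("wrist");save(im,"w4.png")
E
```

```text
False [0.0005 0.0001 0.0009]
0.010099144555542582 58.6351378262043 16.25 [-1.0565  1.5392  5.8365]
False
False
0.009833733367971118 18.7417 [-0.0471  0.8718 -1.8269]
0.010237733510709222 20.6 [164.9158   1.1016 100.1106]
[165.5754   0.3612   0.8882] 21.25
```

View pics/s4.png

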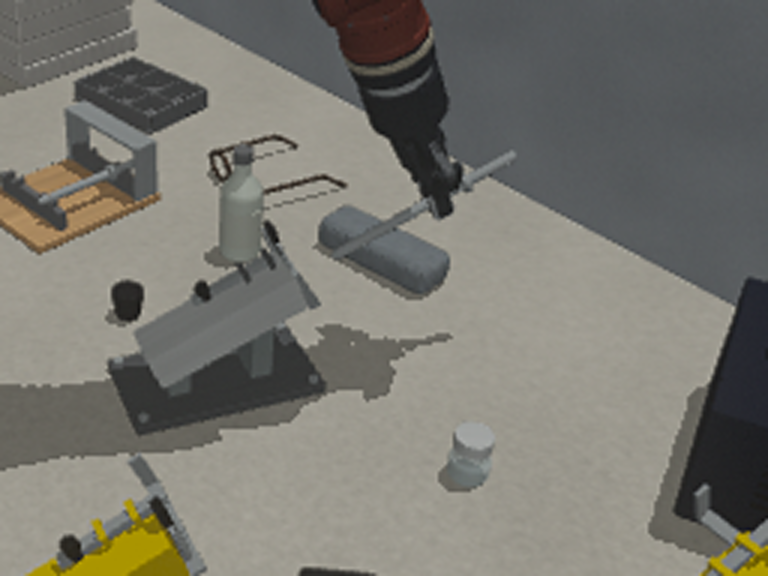

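View pics/w4.png

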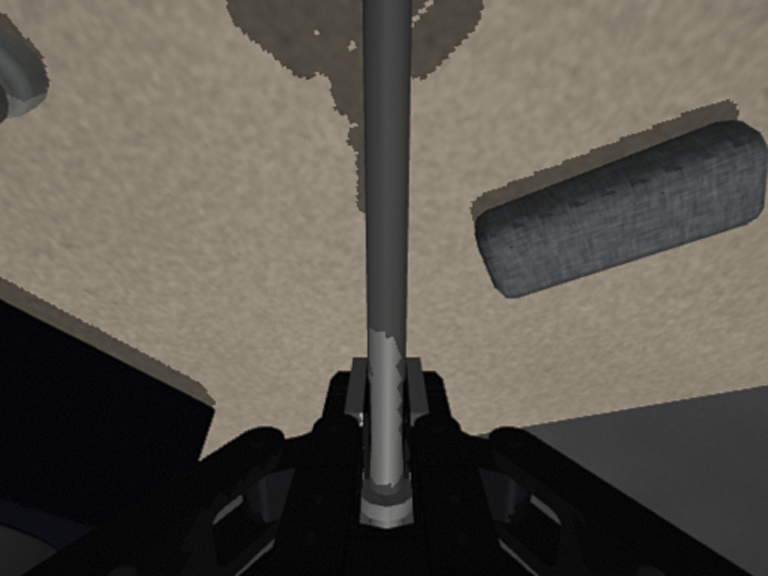

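The side view shows the rod held in line with the bore axis: tip at (330,255), mouth near (298,272). The wrist view shows it straight between the pads with the collar behind. I'll insert it half-way.

```bash
python3 - <<'E'
from h import *
np.set_printoptions(precision=2,suppress=True)
R=robot;R.pause(.2);print(where(.054));f0=np.array(R.observe()["ft_force"])
for x in(120,100,70,43):
    s=R.line_to(T(x,0,0,.054),.08,guard=25);o=R.observe()
    print(x,s,where(.054),RB.T@(np.array(o["ft_force"])-f0),o["gripper_width"],o["time"])
    if s: break
E
```

```text
[165.86  -0.07   1.27]
120 False [120.57  -0.14   0.35] [0.71 0.77 0.83] 0.009935939527883544 22.2583
100 False [100.41  -0.06   0.14] [0.86 0.69 0.15] 0.01013446035566695 22.6583
70 False [70.67 -0.11  0.29] [0.14 0.11 0.65] 0.010071949737808655 23.1833
43 False [43.65 -0.13  0.3 ] [ 0.12  0.49 -0.12] 0.009946035426936123 23.6667
```

```bash
python3 - <<'E'
from h import *
R=robot
save(R.grab_frame("side")[140:270,210:360],"s5.png",4.5)
E
```

```text
(no output)
```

View pics/s5.png

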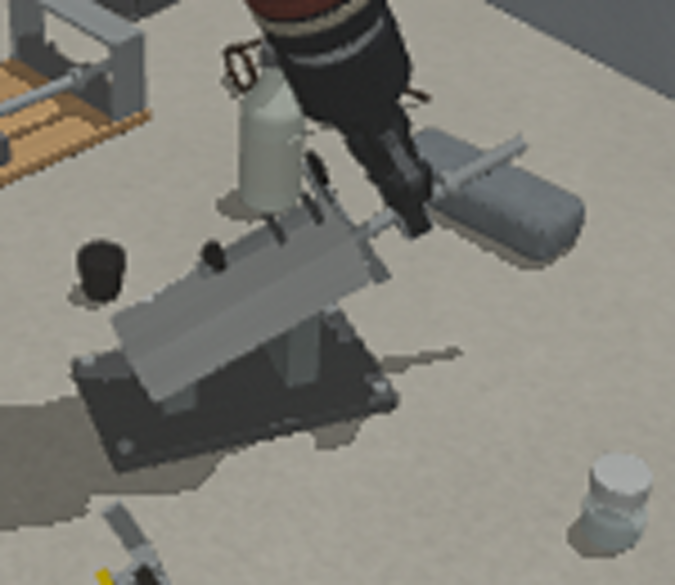

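The rod enters the face at about (360,235) and is half in. Now I release it, regrip behind the collar and push home.

```bash
python3 - <<'E'
from h import *
np.set_printoptions(precision=2,suppress=True)
R=robot;h=.054
R.set_gripper(.045);R.pause(.3)
R.line_to(T(43,0,52,h),.15);R.line_to(T(109,0,52,h),.15)
print(R.line_to(T(109,0,0,h),.12,guard=15),where(h))
R.set_gripper(0.);o=R.observe();print(o["gripper_width"],o["gripper_force"],o["time"]);f0=np.array(o["ft_force"])
for x in(70,45,28):
    s=R.line_to(T(x,0,0,h),.06,guard=30);o=R.observe()
    print(x,s,where(h),RB.T@(np.array(o["ft_force"])-f0),o["gripper_width"],o["time"])
    if s: break
np.save("s6.npy",R.grab_frame("side"));save(R.grab_frame("side")[140:270,210:360],"s6.png",4.5)
E
```

```text
False [108.8    0.02   0.18]
0.009506482286012637 58.48327696323395 26.5417
70 False [73.65 -0.14  2.7 ] [8.49 2.86 6.23] 0.009600964926262357 27.3417
45 False [49.73 -0.06  3.54] [8.3  3.59 9.7 ] 0.00955083514237604 27.9083
28 False [35.94 -0.17  4.37] [24.72  5.62 -1.74] 0.009587841924425777 28.3417
```

View pics/s6.png

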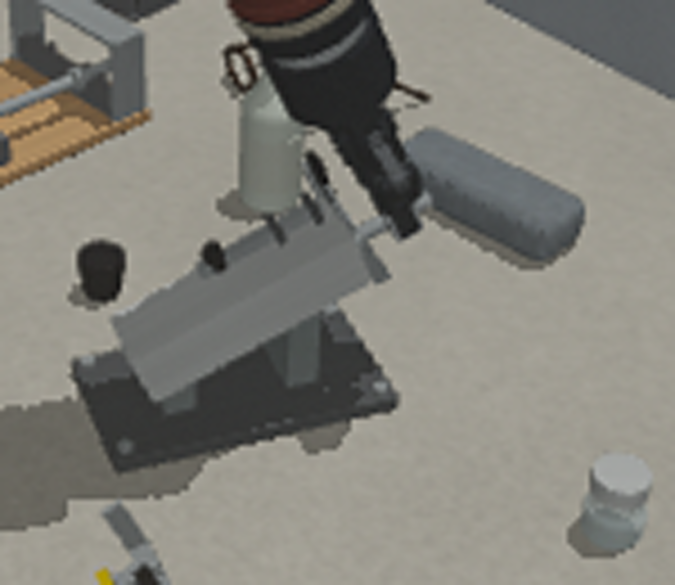

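```bash
python3 - <<'E'
from h import *
np.set_printoptions(precision=2,suppress=True)
R=robot;h=.054
for x in(24,16):
    s=R.line_to(T(x,0,-3,h),.04,guard=35);R.pause(.3);o=R.observe()
    print(x,s,where(h),RB.T@np.array(o["ft_force"]),o["gripper_width"],o["time"])
    if s: break
np.save("sc.npy",R.grab_frame("side"))
E
```

```text
24 False [35.52 -0.22  4.  ] [30.11  8.21 14.9 ] 0.009641261876593346 29.0167
16 True [35.21 -0.17  5.02] [4.64 2.62 1.53] 0.00950540586543396 29.525
```

Force rises with no further travel at x≈35, which matches the collar seating. I'll release, back off, and check numerically by sampling wrist pixels along the rod.

```bash
python3 - <<'E'
from h import *
np.set_printoptions(precision=2,suppress=True,linewidth=200)
R=robot;h=.054
R.set_gripper(.045);R.pause(.2)
R.line_to(where(h)[0]*RB[:,0]/1e3+T(0,0,70,h),.15)
R.move_pose(T(105,0,95,h),ORI);R.pause(.3)
c=cam("wrist");im=R.grab_frame("wrist");np.save("w7.npy",im);np.save("c7.npy",c,allow_pickle=True)
print(R.observe()["time"])
def prof(y,z,xs):
    for x in xs:
        u,v=proj(c,M+RB@np.array([x,y,z])/1e3)
        if 0<=u<511 and 0<=v<383:
            p=im[int(round(v)),int(round(u))].astype(int);print((x,round(u),round(v)),p.tolist(),end=" ")
    print()
prof(0,5,range(-10,80,3));prof(9,0,range(-10,30,2));prof(-9,0,range(-10,30,2))
E
```

```text
31.55
(-10, 258, 42) [87, 90, 92] (-7, 258, 47) [87, 91, 92] (-4, 258, 52) [87, 91, 94] (-1, 258, 58) [66, 67, 68] (2, 258, 63) [66, 67, 67] (5, 258, 67) [64, 65, 65] (8, 258, 72) [99, 100, 100] (11, 258, 77) [113, 113, 113] (14, 258, 82) [111, 113, 113] (17, 258, 87) [113, 114, 113] (20, 258, 92) [110, 111, 111] (23, 258, 96) [111, 113, 112] (26, 258, 101) [110, 113, 112] (29, 258, 105) [110, 111, 111] (32, 258, 110) [108, 109, 110] (35, 258, 114) [110, 112, 111] (38, 258, 119) [109, 110, 111] (41, 258, 123) [108, 110, 109] (44, 258, 128) [109, 110, 110] (47, 258, 132) [109, 110, 109] (50, 258, 136) [107, 108, 108] (53, 258, 141) [105, 108, 107] (56, 258, 145) [107, 108, 108] (59, 258, 149) [111, 115, 117] (62, 258, 153) [122, 136, 146] (65, 258, 157) [119, 133, 142] (68, 258, 161) [118, 132, 143] (71, 258, 165) [121, 136, 145] (74, 258, 169) [116, 130, 139] (77, 258, 173) [123, 138, 148] 
(-10, 272, 43) [90, 93, 94] (-8, 271, 47) [89, 92, 94] (-6, 271, 50) [90, 93, 95] (-4, 271, 53) [89, 92, 94] (-2, 271, 57) [40, 41, 42] (0, 271, 60) [48, 49, 49] (2, 271, 63) [45, 46, 46] (4, 271,
[... 249 characters left out ...]
38] (22, 271, 95) [115, 129, 138] (24, 271, 98) [121, 137, 146] (26, 271, 101) [122, 136, 147] (28, 271, 104) [121, 136, 146] 
(-10, 244, 44) [87, 89, 92] (-8, 244, 47) [87, 90, 92] (-6, 244, 50) [88, 91, 93] (-4, 244, 54) [88, 91, 93] (-2, 244, 57) [40, 42, 42] (0, 244, 60) [52, 52, 52] (2, 245, 63) [54, 54, 54] (4, 245, 67) [55, 56, 56] (6, 245, 70) [100, 102, 101] (8, 245, 73) [107, 108, 107] (10, 245, 76) [102, 105, 105] (12, 245, 79) [109, 110, 109] (14, 245, 82) [122, 137, 147] (16, 245, 85) [122, 137, 148] (18, 245, 89) [115, 129, 138] (20, 245, 92) [118, 133, 142] (22, 245, 95) [123, 138, 148] (24, 245, 98) [120, 135, 144] (26, 245, 101) [116, 130, 139] (28, 245, 104) [121, 135, 146]
```

```bash
python3 - <<'E'
from h import *
R=robot;im=np.load("w7.npy");c=np.load("c7.npy",allow_pickle=True).item()
for y in range(30,62,3):
    u,v=proj(c,M+RB@np.array([6,y,40])/1e3);print(y,round(u),round(v),im[int(v),int(u)].tolist() if 0<=v<384 and u<512 else None)
s=np.load("sc.npy");cs=cam("side")
for x in range(-96,-55,4):
    u,v=proj(cs,M+RB@np.array([x,14,37])/1e3);print(x,s[int(round(v)),int(round(u))].tolist())
E
```

```text
30 313 64 [64, 68, 69]
33 318 64 [65, 68, 71]
36 324 64 [1, 2, 1]
39 329 64 [7, 6, 5]
42 335 64 [10, 8, 8]
45 340 64 [8, 7, 9]
48 345 64 [5, 5, 5]
51 351 64 [6, 5, 5]
54 356 64 [28, 28, 28]
57 362 64 [31, 31, 32]
60 367 64 [31, 32, 31]
-96 [148, 159, 161]
-92 [123, 129, 130]
-88 [32, 33, 35]
-84 [29, 31, 32]
-80 [27, 29, 29]
-76 [150, 161, 165]
-72 [145, 156, 159]
-68 [125, 132, 134]
-64 [123, 130, 131]
-60 [148, 159, 162]
-56 [127, 133, 135]
```

The tab is centred at about 45 mm and the knob at -84 mm, so the guard is open, the catch is back and the rod is home.

```bash
python3 - <<'E'
from h import *
robot.job_done();print("handed in",robot.observe()["time"])
E
```

```text
the job is handed in; nothing more can be done
the job is handed in; nothing more can be done
```

The job is handed in at about 32 s: catch fully back, guard open 45 mm, and the long rod regripped and pushed home, its handle end within about 1 mm of the seated position in the last image; the other things were not handled.

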